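# Hang the moulded saddle on the padded rail

## Robot

A 6-joint arm with a two-finger parallel gripper is mounted at the origin on the work surface. World frame = base frame: x ahead of the robot, y to its left, z up, the work surface at z = 0. Lengths are in m, angles in rad, forces in N, time in s.
With the tool pointing down it reaches from about 0.3 to 0.875 m from the base axis. Payload 6.4 kg.
Tool frame: the origin (TCP) lies midway between the tips of the shut fingers; the grasp point (between the pads) lies 19 mm behind it; z points along the fingers, y is the line along which they close (so a half turn about z gives the same grasp; the last joint's range is limited). The gripper opens to 85 mm and grips with 20 to 120 N. Pads are 22 mm wide; open, the fingers measure 114 mm over their backs; the gripper's body (76 mm by 85 mm) begins 54 mm behind the grasp point. The pads swing forward as they close: fully open they stand 13 mm farther back than shut.
Start: joints at [-1.524, 0.181, 1.607, -0, 1.354, -0.206], TCP at [0.144, -0.557, 0.231] pointing down, gripper open.
Joint ranges: [-2.99, 2.99], [-0.89, 2.07], [0.3, 2.58], [-1.14, 4.28], [0, 2.63], [-3.12, 3.12]. Speed limits (rad/s): [2.57, 2.57, 3.01, 3.14, 3.14, 3.14].

## Interface

Orientations are given as a unit quaternion [w, x, y, z].
In Python, from bench import get_obs, camera, hand_in gives the robot as it stands.
- The arm moves only by the tool carry_out, never from a script. Its argument "plan" is a list that holds one entry, the list of rows, each a list of 7 numbers: the shift along the world's x, y, z in m, then the turn, a rotation vector about the world's x, y, z in rad, then the opening, from 0 (shut) to 1 (fully open). In form: [[[x, y, z, rx, ry, rz, hand], ...]]. A call has exactly 5 rows; each row is the pose to reach, as a shift and turn from the pose commanded when the call began; what a row does not reach only later rows make up. A row lasts 1/12 s, in which the tool goes at most 41.7 mm and 7.16 degrees, less where a joint would pass 70% of its speed; a pose out of reach is approached as far as the arm can. A call with a gripper value outside its range is refused whole. The fingers move at their own pace and stop on an object; the grip force is fixed at half the most. Time passes only in rows, so rows that repeat a pose let the fingers close, or fill a call up. It gives the time, the measured TCP pose, the force, the opening and the grip force at its end, in the units of the state.
- get_obs(): the state, without advancing time (a new reading comes with each control period).
- camera(name): name is "scene" or "side" or "wrist"; returns a dict with "pixels" (420x560x3 uint8, red, green, blue), "z_map" (420x560 float32, m along the optical axis (not along the pixel's ray), 0 where there is no reading), "camera_matrix" (3x3 intrinsics, pixels), "cam_to_world" (4x4, takes a point from camera to world coordinates). Camera axes: x right, y up, looking along -z (the intrinsics and any distortion apply to the point x, -y, -z); pixel columns grow to the right and rows downward; lengths in m; the calibration is good to about 2 mm. A picture is of the moment at which its call begins.
- hand_in(): hands the job in; it is judged then, once.
The state is a dict: "time_s": time; "q": joint angles; "dq": joint speeds; "joint_efforts": joint torques, N m; "eef_pos": TCP position; "eef_rot": TCP orientation; "wrist_force": force on the tool from outside, world axes, zero at the start; "torque": the same for the moment, N m; "opening": opening from 0.0 (shut) to 1.0 (fully open); "grasp_force": force on a finger pad.
Only numpy, scipy, OpenCV 4.12 (cv2) and the standard library are available. Lean on these libraries where they do the work, as an engineer would, in place of code of your own. Each camera call takes 0.05 s, during which the arm holds its last target. There are 200 camera calls.

## Task

Lift the freshly moulded orange saddle out of its open mould and hang it astride the padded bar, one leg on each side, in the bay between the two white tape bands and clear of both bands. Lower it all the way down onto the bar before you let go, do not let it drop; leave the blue saddle on the bar and all the other things on the bench where they are.

Things in the scene. Friction and masses are not known exactly. Their poses are not given: they have to be found in the camera images.
- saddle: orange rigid moulded saddle, an upside-down U: 50 mm wide across the legs (x), 50 long along its channel (y), 56 tall (z). Walls 6 mm, so the channel is 38 mm wide and 50 deep, open below and at both ends. Origin: centre of its underside, level with the feet of the legs; the flat top is 56 mm above it. About 60 g. It starts crown up in the mould, its lower 26 mm in the cavity.
- mould: open aluminium mould block, 110 x 110 x 38 mm, fixed. Origin: centre of its underside, z up. In its top a central cavity 54 x 54 mm, 26 deep (floor 12 mm above the bench), with a steel core 32 mm wide in x, flush with the top, between the saddle's legs. 8 mm pins stand 8 mm proud at (44,44) and (-44,-44). The saddle starts centred within 1 mm, axes parallel, 30 mm of it above the block.
- rail: wooden stand, fixed, with a brown felt-padded horizontal bar along its y: 280 mm long, 30 wide (x), 34 high, flat top 130 mm above the bench, underside 96 mm. Posts 34 x 24 mm under the bar at y = +-128 mm, on feet 100 mm (x) by 36, 16 high. Origin: on the bench under the middle of the bar.
- bay: the two white tape bands round the bar, each 10 mm wide, flat and flush with the felt, with 80 mm of free bar between them. Origin: on top of the bar (130 mm above the bench), midway between the bands; y along the bar, z up. The bay lies in one half of the bar, the blue saddle in the other.
- saddle_done: blue saddle of the same shape and size, already hung astride the other half of the bar; origin as for the orange one. Leave it alone.
- tape: roll of masking tape lying flat, 70 mm across, 25 mm high; origin at the centre of its underside. Leave alone.
- brush: paint brush lying flat, 200 mm long, up to 50 mm wide, 18 mm high; origin on the bench near its middle, bristles to +x. Leave alone.
- varnish: upright can with a yellow label, 86 mm across, 110 mm tall; origin at the centre of its underside. Leave alone.
- tub: clear open plastic tub, 110 mm across, 90 mm tall; origin at the centre of its underside. Leave alone.
- mallet: black rubber mallet lying down, wooden handle along x, 250 mm long, head at +x 100 mm wide and 60 mm high; origin on the bench under the handle's middle. Leave alone.
- sander: cork sanding block, 114 x 67 x 26 mm; origin at the centre of its underside. Leave alone.
Mind the look-alikes: they are no part of the job. There is more than one size of the saddle; the one meant has the size given above.

How it is judged:
On the way, in this order (a step that is already met when the one before it is completed fails the run):
1. the orange saddle is lifted out of the mould in the gripper, its feet above the block's top (z of saddle in the frame of mould above 0.042 m and contact force between the fingers and saddle above 0.5 N), for 0.1 s.
2. the orange saddle is lowered astride the bar between the white bands, still held in the gripper, to within 8 mm of resting on it (x of saddle in the frame of bay between -0.009 and 0.009 m and y of saddle in the frame of bay between -0.016 and 0.016 m and z of saddle in the frame of bay between -0.056 and -0.042 m and contact force between the fingers and saddle above 0.5 N), for 0.1 s.
At the end, for the whole second after the job is handed in: the orange saddle rests released on the bar, a leg on each side, seated within 4 mm, upright within 0.12 rad, in line with the bar within 0.2 rad, its centre within 16 mm of the bay's middle along the bar (clear of both bands); the blue saddle within 15 mm of where it was (x of saddle in the frame of bay between -0.009 and 0.009 m and y of saddle in the frame of bay between -0.016 and 0.016 m and z of saddle in the frame of bay between -0.054 and -0.046 m and angle between saddle's own z axis and vertical below 0.12 rad and angle between the y axis of saddle and the y axis of bay, either way round below 0.2 rad and contact force between saddle and rail above 0.1 N and linear speed of saddle below 0.02 m/s and angular speed of saddle below 0.2 rad/s and distance of saddle_done from where it was at the start of the episode below 0.015 m); the robot touches nothing.
It fails at once if the blue saddle is shifted by more than 15 mm (distance of saddle_done from where it was at the start of the episode above 0.015 m).
It fails at once if the tape roll, brush, varnish can, tub, mallet or sanding block is shifted by more than 20 mm (distance of any of tape, brush, varnish, tub, mallet, sander from where it was at the start of the episode above 0.02 m).
It also fails if it takes over 42 s, if anything falls off the work surface, if the arm or the gripper's body presses on something with over 40 N, if the wrist force passes 120 N, or if a joint passes its speed limit or range.

## Working session

There is one attempt and no reset: what is moved stays moved. The work goes in short steps, Python scripts to look and compute and a tool call to move; the robot and the scene stay as the last step left them, time stands still between calls to the robot, and variables do not carry over. Pictures are saved under pics/ and viewed, at most 10 in all, crops included, and the job is handed in when it is done.

Besides the shell and the picture viewer there is one more tool, called after "Call:" in YAML: its name, and indented under it one key for each argument. carry_out: Moves the arm, as the interface text tells. Its arguments: {"type":"object","properties":{"plan":{"type":"array","items":{"type":"array","items":{"type":"array","items":{"type":"number"}}}}},"required":["plan"]}

```bash
mkdir -p pics
cat > h.py <<'E'
import numpy as np, cv2
from bench import get_obs, camera, hand_in
def world(c):
    z=c["z_map"]; K=c["camera_matrix"]; v,u=np.mgrid[:z.shape[0],:z.shape[1]]
    p=np.stack([(u-K[0,2])/K[0,0]*z,-(v-K[1,2])/K[1,1]*z,-z,np.ones_like(z)],-1)
    return (p@c["cam_to_world"].T)[...,:3]
E
python3 - <<'E'
from h import *
for n in ("scene","side"):
    c=camera(n); cv2.imwrite(f"pics/{n}0.png",c["pixels"][...,::-1]); np.savez(f"{n}0.npz",**c)
    print(n,c["camera_matrix"].round(1).tolist(),c["cam_to_world"].round(3).tolist(),(c["z_map"]>0).mean())
print(get_obs())
E
```

```text
scene [[418.4, 0.0, 278.3], [0.0, 418.4, 209.0], [0.0, 0.0, 1.0]] [[-0.046, -0.593, 0.804, 1.513], [0.999, -0.033, 0.034, 0.025], [0.006, 0.805, 0.594, 0.795], [0.0, 0.0, 0.0, 1.0]] 0.9957355442176871
side [[422.3, 0.0, 283.2], [0.0, 422.3, 213.4], [0.0, 0.0, 1.0]] [[-0.692, 0.458, -0.559, -0.162], [-0.722, -0.442, 0.532, 0.725], [-0.004, 0.771, 0.637, 0.953], [0.0, 0.0, 0.0, 1.0]] 0.9958503401360544
{'time_s': 0.1, 'q': array([-1.52431621e+00,  1.81506107e-01,  1.60789537e+00, -3.95949401e-05,
        1.35381030e+00, -2.06325511e-01]), 'dq': array([ 0.0007411 , -0.00112604, -0.00297081,  0.0012226 ,  0.00067548,
       -0.00029784]), 'joint_efforts': array([ 8.12659673e-04, -4.45874012e+01, -3.52238846e+01, -1.74352208e-04,
        4.12635418e-03, -2.77490960e-05]), 'eef_pos': array([ 0.14378667, -0.55621668,  0.23045823]), 'eef_rot': array([-8.08516888e-04,  9.92020931e-01,  1.26070683e-01,  4.53651105e-05]), 'wrist_force': array([-0.15582294, -0.14465947,  0.00338725]), 'torque': array([-0.01637764, -0.01060636, -0.06016268]), 'grasp_force': 0.0, 'opening': 0.9976315130813755}
```

View pics/scene0.png

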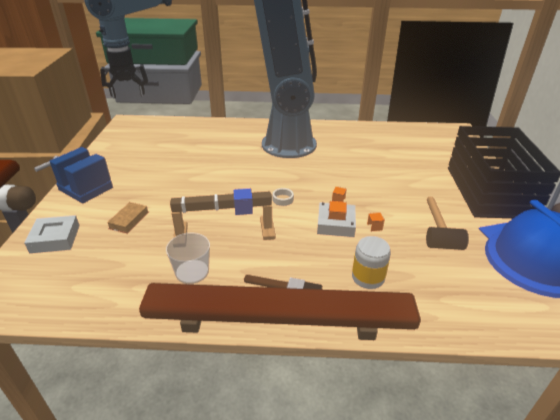

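View pics/side0.png

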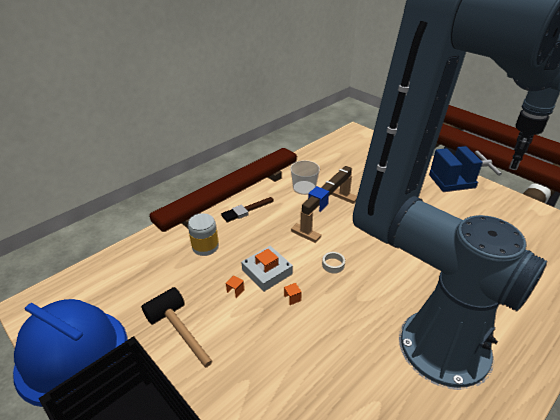

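The scene picture shows three orange parts: in the mould (337,211), loose at (339,194) and loose at (376,221). The one in the mould fits, since the task starts it crown up in the mould; I'll check its size by measurement. The bar runs (172,205)–(272,198), with blue at (243,202) and white bands near x≈185–216.

```bash
cat > m.py <<'E'
from h import *
def rect(P,name,zr):
    if len(P)<4: print(name,'few',len(P)); return
    r=cv2.minAreaRect(P[:,:2].astype(np.float32)*1000)
    print(name,len(P),'c',np.round(r[0],1),'size',np.round(r[1],1),'ang',round(r[2],1),'z',P[:,2].min().round(4),np.median(P[:,2]).round(4),P[:,2].max().round(4))
for n in ("scene","side"):
    c=dict(np.load(f"{n}0.npz")); W=world(c); hsv=cv2.cvtColor(c["pixels"],cv2.COLOR_RGB2HSV); H,S,V=[hsv[...,i].astype(int) for i in range(3)]
    print('==',n)
    org=((H>=4)&(H<=12)&(S>200)&(V>120)&(W[...,2]>0.003)&(abs(W[...,1])<.5)).astype(np.uint8)
    k,L,st,ce=cv2.connectedComponentsWithStats(org)
    for i in range(1,k):
        if st[i,4]<40: continue
        P=W[L==i]; zt=np.percentile(P[:,2],90); rect(P[P[:,2]>zt-.004],f'orange px{ce[i].round()} top',0)
    blue=(H>105)&(H<130)&(S>150)&(W[...,2]>.05)&(abs(W[...,1])<.3)&(W[...,0]>.3)&(W[...,0]<.9); P=W[blue]; zt=np.percentile(P[:,2],80); rect(P[P[:,2]>zt-.005],'blue top',0)
    bar=(abs(W[...,2]-.13)<.006)&(W[...,0]>.35)&(W[...,0]<.75)&(W[...,1]<.1)&(W[...,1]>-.4)
    k,L,st,ce=cv2.connectedComponentsWithStats(bar.astype(np.uint8))
    for i in range(1,k):
        if st[i,4]>15: rect(W[L==i],f'bar px{ce[i].round()}',0)
    wh=bar&(S<70)&(V>140)
    k,L,st,ce=cv2.connectedComponentsWithStats(wh.astype(np.uint8))
    for i in range(1,k):
        if st[i,4]>=4: rect(W[L==i],f'band px{ce[i].round()}',0); print('   mean',W[L==i].mean(0).round(4))
    mo=(abs(W[...,2]-.038)<.003)&(S<70)&(W[...,0]>.3)&(W[...,0]<.9)&(abs(W[...,1]-.15)<.15); 
    k,L,st,ce=cv2.connectedComponentsWithStats(mo.astype(np.uint8))
    for i in range(1,k):
        if st[i,4]>100: rect(W[L==i],f'mould px{ce[i].round()}',0)
c=np.load("scene0.npz")["pixels"]; a=cv2.resize(c[180:250,160:290],None,fx=6,fy=6,interpolation=cv2.INTER_CUBIC)[:300]
b=cv2.resize(c[185:245,300:400],None,fx=5,fy=5,interpolation=cv2.INTER_CUBIC)
o=np.zeros((600,780,3),np.uint8); o[:300]=a; o[300:600,:500]=b; cv2.imwrite("pics/crop0.png",o[...,::-1])
E
python3 m.py
```

```text
== sceneTraceback (most recent call last):
  File "m.py", line 14, in <module>
    blue=(H>105)&(H<130)&(S>150)&(W[...,2]>.05)&(abs(W[...,1])<.3)&(W[...,0]>.3)&(W[...,0]<.9); P=W[blue]; zt=np.percentile(P[:,2],80); rect(P[P[:,2]>zt-.005],'blue top',0)
                                                                                                              ~~~~~~~~~~~~~^^^^^^^^^^^
    return _quantile_unchecked(
        a, q, axis, out, overwrite_input, method, keepdims, weights)
    return _ureduce(a,
                    func=_quantile_ureduce_func,
    ...<5 lines>...
                    overwrite_input=overwrite_input,
                    method=method)
    r = func(a, **kwargs)
    result = _quantile(arr,
                       quantiles=q,
    ...<2 lines>...
                       out=out,
                       weights=wgt)
    slices_having_nans = np.isnan(arr[-1, ...])
                                  ~~~^^^^^^^^^
IndexError: index -1 is out of bounds for axis 0 with size 0
```

```bash
python3 - <<'E'
from h import *
for n,pts in (("scene",[(337,211),(339,194),(376,221),(243,202),(200,203),(216,201),(325,228),(300,210),(372,243)]),("side",[(267,258),(318,196),(330,266),(340,180)])):
    c=dict(np.load(f"{n}0.npz")); W=world(c)
    for u,v in pts: print(n,u,v,W[v,u].round(3),c["pixels"][v,u],cv2.cvtColor(c["pixels"][v:v+1,u:u+1],cv2.COLOR_RGB2HSV).ravel(),c["z_map"][v,u])
E
sed -i 's/; P=W\[blue\].*$/; P=W[blue]; rect(P,"blue",0); P=P[P[:,2]>.131] ; rect(P,"blue top",0)/' m.py; python3 m.py
```

```text
scene 337 211 [0.526 0.156 0.065] [199 109  48] [ 12 194 199] 1.2224134
scene 339 194 [0.399 0.173 0.039] [160  95  52] [ 12 172 160] 1.339646
scene 376 221 [0.536 0.271 0.041] [143  89  53] [ 12 160 143] 1.224965
scene 243 202 [ 0.578 -0.111  0.124] [ 87  82 109] [126  63 109] 1.1546971
scene 200 203 [ 0.593 -0.228  0.127] [98 79 61] [15 96 98] 1.1449844
scene 216 201 [ 0.585 -0.185  0.129] [169 162 154] [ 16  23 169] 1.1482172
scene 325 228 [0.558 0.122 0.026] [126 118 110] [ 15  32 126] 1.2213466
scene 300 210 [0.443 0.05  0.003] [234 202 146] [ 19  96 234] 1.3293837
scene 372 243 [0.719 0.225 0.113] [196 195 192] [ 23   5 196] 1.0369039
side 267 258 [0.502 0.16  0.064] [217 107  44] [ 11 203 217] 1.2367679
side 318 196 [ 0.544 -0.101  0.131] [ 32  77 184] [111 211 184] 1.3567735
side 330 266 [0.376 0.02  0.023] [221 222 214] [ 34   9 222] 1.2677779
side 340 180 [ 0.557 -0.227  0.126] [30 24 18] [ 15 102  30] 1.4344778
== scene
blue few 0
blue top few 0
bar px[218. 198.] 735 c [ 572.  -172.9] size [ 42.6 280. ] ang 9.9 z 0.124 0.1317 0.1359
band px[216. 198.] 32 c [ 572.9 -187.8] 
[... 455 characters left out ...]
g 13.1 z 0.0393 0.0408 0.045
orange px[292. 289.] top 98 c [381.3 176.1] size [34.1 36.8] ang 72.1 z 0.039 0.0409 0.0463
blue 246 c [ 553.7 -114.8] size [54.  51.8] ang 11.2 z 0.0802 0.1332 0.1395
blue top 147 c [ 553.5 -115.1] size [49.4 52.4] ang 13.1 z 0.1312 0.1348 0.1395
bar px[325. 188.] 509 c [ 567.9 -173.1] size [ 52.4 282.4] ang 13.5 z 0.1241 0.1289 0.136
band px[343. 170.] 11 c [ 585.9 -276.9] size [24.8 10.3] ang 17.5 z 0.1263 0.1286 0.1312
   mean [ 0.5861 -0.277   0.129 ]
band px[330. 182.] 14 c [ 571.3 -190.5] size [12. 30.] ang 87.9 z 0.1253 0.1284 0.1309
   mean [ 0.5705 -0.1889  0.1281]
mould px[267. 267.] 572 c [506.4 159.2] size [112.1 113.4] ang 86.2 z 0.035 0.0372 0.0409
```

View pics/crop0.png

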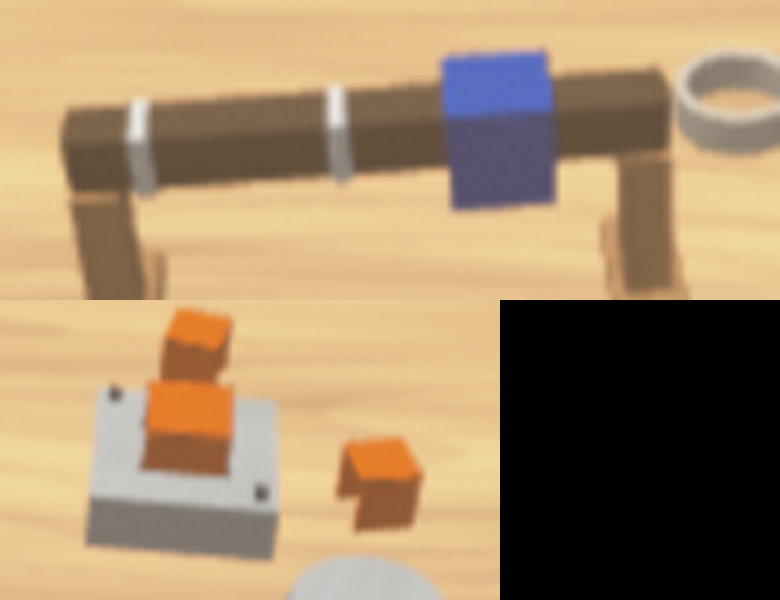

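Crop: the white bands are clear at crop (140,145) and (338,130), and blue sits right of them. The loose orange parts measure 35 mm and only the one in the mould is 50 mm, so that is the target. The pins at crop (115,393) and (262,492) put the mould's x along world x. I'll refine the numbers next.

```bash
cat > m2.py <<'E'
from h import *
R=lambda P:[np.round(a,1) for a in cv2.minAreaRect(P[:,:2].astype(np.float32)*1000)]
def big(m): 
    k,L,st,ce=cv2.connectedComponentsWithStats(m.astype(np.uint8)); return L==1+st[1:,4].argmax()
def onplane(c,m,h):  # rays of a mask cast onto plane z=h
    v,u=np.nonzero(m); K=c["camera_matrix"]; T=c["cam_to_world"]
    d=np.stack([(u-K[0,2])/K[0,0],-(v-K[1,2])/K[1,1],-np.ones(len(u))],-1)@T[:3,:3].T
    return T[:3,3]+d*((h-T[2,3])/d[:,2])[:,None]
for n in ("scene","side"):
    c=dict(np.load(f"{n}0.npz")); W=world(c); hsv=cv2.cvtColor(c["pixels"],cv2.COLOR_RGB2HSV); H,S,V=[hsv[...,i].astype(int) for i in range(3)]
    near=lambda x,y,r:(np.hypot(W[...,0]-x,W[...,1]-y)<r)
    zz=W[...,2]
    for nm,m0,h in (("saddle",(H<15)&(S>150)&near(.503,.16,.05)&(zz>.06),.068),("blue",(H>100)&(H<132)&(S>50)&near(.555,-.115,.05)&(zz>.125),.136)):
        zt=np.median(zz[m0&(zz>h-.006)]); m=big(m0&(abs(zz-zt)<.0025)); print(n,nm,'z',zt.round(4),'depth',R(W[m]),'ray',R(onplane(c,m,h)))
    m0=near(.567,-.173,.16)&(zz>.12)&(zz<.137)&~((H>100)&(S>50)); zt=np.median(zz[m0&(zz>.127)]); m=m0&(abs(zz-zt)<.0025)
    P=onplane(c,m,.13); print(n,'bar z',zt.round(4),'ray',R(P),'depth',R(W[m]))
    for s in ((-.2,-.17),(-.29,-.26)):
        b=m&(S<60)&(W[...,1]>s[0])&(W[...,1]<s[1]); Q=onplane(c,b,.13); print('  band',b.sum(),Q.mean(0).round(4),R(Q))
E
python3 m2.py
```

```text
scene saddle z 0.0707 depth [array([507.4, 156.9]), array([46.5, 54.3]), np.float64(85.6)] ray [array([504.2, 157.3]), array([46.5, 53.9]), np.float64(85.4)]
scene blue z 0.1384 depth [array([ 558.1, -114.3]), array([49.6, 47.2]), np.float64(7.6)] ray [array([ 555.9, -114.6]), array([49.8, 47.3]), np.float64(7.5)]
scene bar z 0.1321 ray [array([ 567.2, -173.5]), array([ 37.1, 277.9]), np.float64(9.9)] depth [array([ 570., -173.]), array([ 38.7, 277.7]), np.float64(9.9)]
  band 24 [ 0.5704 -0.1886  0.13  ] [array([ 569.5, -188.6]), array([34.5,  8.3]), np.float64(9.7)]
  band 23 [ 0.5845 -0.2772  0.13  ] [array([ 584.3, -277.5]), array([34.4,  8.2]), np.float64(12.9)]
side saddle z 0.0672 depth [array([504.4, 159.9]), array([49.7, 53. ]), np.float64(87.6)] ray [array([503.5, 160.2]), array([49.3, 51.8]), np.float64(83.6)]
side blue z 0.1346 depth [array([ 553.5, -114.6]), array([50.3, 51. ]), np.float64(11.9)] ray [array([ 552.1, -112.7]), array([49.1, 53.3]), np.float64(12.0)]
side bar z 0.1288 ray [array([ 561.3, -170.5]), array([ 32.2, 276.8]), np.float64(10.8)] depth [array([ 563.5, -171.8]), array([ 32. , 277.7]), np.float64(11.0)]
  band 17 [ 0.5682 -0.1878  0.13  ] [array([ 566.9, -188.6]), array([28.1, 12.1]), np.float64(14.9)]
  band 18 [ 0.5837 -0.2751  0.13  ] [array([ 583.5, -275.7]), array([29.2, 11.6]), np.float64(17.6)]
```

Call:
carry_out:
  plan:
    - [[0.018, 0.036, 0.005, 0, 0, 0.12, 1], [0.036, 0.072, 0.01, 0, 0, 0.24, 1], [0.054, 0.108, 0.015, 0, 0, 0.36, 1], [0.072, 0.144, 0.02, 0, 0, 0.48, 1], [0.09, 0.18, 0.02, 0, 0, 0.6, 1]]

```text
time_s: 0.52
eef_pos: [0.2343, -0.3753, 0.2517]
eef_rot: [0.0, 0.909, 0.416, 0.0]
wrist_force: [0.7, -0.5, -0.0]
opening: 1.001
grasp_force: 0.0
```

Call:
carry_out:
  plan:
    - [[0.018, 0.036, 0, 0, 0, 0.1, 1], [0.036, 0.072, 0, 0, 0, 0.2, 1], [0.054, 0.108, 0, 0, 0, 0.3, 1], [0.072, 0.144, 0, 0, 0, 0.4, 1], [0.09, 0.18, 0, 0, 0, 0.5, 1]]

```text
time_s: 0.93
eef_pos: [0.324, -0.1948, 0.2511]
eef_rot: [0.0, 0.778, 0.628, 0.0]
wrist_force: [1.7, -0.1, 0.3]
opening: 1.0
grasp_force: 0.0
```

Call:
carry_out:
  plan:
    - [[0.018, 0.036, 0, 0, 0, 0.05, 1], [0.036, 0.072, 0, 0, 0, 0.1, 1], [0.054, 0.108, 0, 0, 0, 0.139, 1], [0.072, 0.144, 0, 0, 0, 0.139, 1], [0.09, 0.18, 0, 0, 0, 0.139, 1]]

```text
time_s: 1.35
eef_pos: [0.4141, -0.0146, 0.2513]
eef_rot: [0.0, 0.734, 0.679, 0.0]
wrist_force: [0.5, -0.9, 0.2]
opening: 0.999
grasp_force: 0.0
```

Call:
carry_out:
  plan:
    - [[0.018, 0.036, 0, 0, 0, 0, 1], [0.036, 0.072, 0, 0, 0, 0, 1], [0.054, 0.108, -0.01, 0, 0, 0, 1], [0.07, 0.144, -0.03, 0, 0, 0, 1], [0.09, 0.174, -0.05, 0, 0, 0, 1]]

```text
time_s: 1.77
eef_pos: [0.5033, 0.1585, 0.2022]
eef_rot: [0.0, 0.734, 0.679, 0.001]
wrist_force: [0.9, -0.7, 1.2]
opening: 0.997
grasp_force: 0.0
```

Run:
```python
from h import *
o=get_obs(); print(o["eef_pos"],o["eef_rot"],o["q"],o["dq"].max())
c=camera("wrist"); np.savez("w1.npz",**c); cv2.imwrite("pics/w1.png",c["pixels"][...,::-1]); W=world(c)
hsv=cv2.cvtColor(c["pixels"],cv2.COLOR_RGB2HSV); H,S=hsv[...,0],hsv[...,1]
m=(H<15)&(S>150)&(W[...,2]>.055)&(W[...,2]<.085)&(W[...,1]<.22)&(W[...,0]>.44)
P=W[m]; print(m.sum(),np.median(P[:,2]),cv2.minAreaRect(P[:,:2].astype(np.float32)*1000))
```

```text
[0.50330296 0.15848197 0.2022244 ] [4.50639644e-04 7.34004260e-01 6.79144362e-01 6.92013546e-04] [7.98185892e-02 1.02457634e-01 1.75647377e+00 1.54146653e-04
 1.28101625e+00 1.57377773e-01] 1.0286618431087011
3128 0.06687193808748904 ((507.41998291015625, 160.82257080078125), (46.146278381347656, 47.54087829589844), 85.20989990234375)
```

View pics/w1.png

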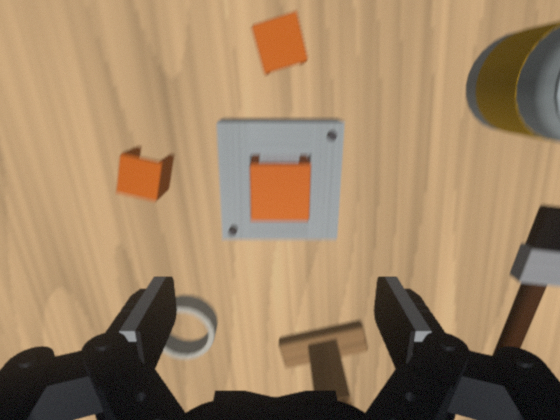

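The wrist picture shows the saddle at (280,192) centred between the fingers (155 and 395). Its legs lie either side of the core, to the fingers' sides, and the pins at (332,135) and (233,230) are clear of the fingers' path.

Call:
carry_out:
  plan:
    - [[0.001, 0.001, -0.03, 0, 0, 0, 1], [0.001, 0.001, -0.06, 0, 0, 0, 1], [0.001, 0.001, -0.09, 0, 0, 0, 1], [0.001, 0.001, -0.11, 0, 0, 0, 1], [0.001, 0.001, -0.12, 0, 0, 0, 1]]

```text
time_s: 2.23
eef_pos: [0.5012, 0.1566, 0.0787]
eef_rot: [-0.002, 0.734, 0.679, -0.002]
wrist_force: [-0.2, -0.3, -0.2]
opening: 1.0
grasp_force: 0.0
```

Call:
carry_out:
  plan:
    - [[0, 0, -0.01, 0, 0, 0, 1], [0, 0, -0.02, 0, 0, 0, 1], [0, 0, -0.03, 0, 0, 0, 1], [0, 0, -0.038, 0, 0, 0, 1], [0, 0, -0.038, 0, 0, 0, 1]]

```text
time_s: 2.65
eef_pos: [0.5031, 0.1566, 0.0431]
eef_rot: [-0.001, 0.735, 0.679, -0.001]
wrist_force: [-0.5, 0.3, -0.6]
opening: 1.003
grasp_force: 0.0
```

Call:
carry_out:
  plan:
    - [[0, 0, 0, 0, 0, 0, 0.75], [0, 0, 0, 0, 0, 0, 0.65], [0, 0, 0, 0, 0, 0, 0.6], [0, 0, 0, 0, 0, 0, 0.5], [0, 0, 0, 0, 0, 0, 0.4]]

```text
time_s: 3.07
eef_pos: [0.5052, 0.1568, 0.0455]
eef_rot: [0.001, 0.734, 0.679, 0.001]
wrist_force: [1.5, -0.2, 4.1]
opening: 0.573
grasp_force: 62.4
```

Call:
carry_out:
  plan:
    - [[0, 0, 0, 0, 0, 0, 0.3], [0, 0, 0, 0, 0, 0, 0.3], [0, 0, 0, 0, 0, 0, 0.3], [0, 0, 0, 0, 0, 0, 0.3], [0, 0, 0, 0, 0, 0, 0.3]]

```text
time_s: 3.48
eef_pos: [0.5051, 0.1568, 0.0454]
eef_rot: [0.001, 0.734, 0.679, 0.001]
wrist_force: [1.8, -0.3, 6.3]
opening: 0.578
grasp_force: 62.6
```

Call:
carry_out:
  plan:
    - [[0, 0, 0.006, 0, 0, 0, 0.3], [0, 0, 0.012, 0, 0, 0, 0.3], [0, 0, 0.02, 0, 0, 0, 0.3], [0, 0, 0.03, 0, 0, 0, 0.3], [0, 0, 0.045, 0, 0, 0, 0.3]]

```text
time_s: 3.9
eef_pos: [0.5024, 0.1566, 0.0887]
eef_rot: [-0.001, 0.735, 0.679, -0.001]
wrist_force: [0.4, 0.2, -0.0]
opening: 0.573
grasp_force: 64.4
```

Call:
carry_out:
  plan:
    - [[0, 0, 0.03, 0, 0, 0, 0.3], [0, 0, 0.06, 0, 0, 0, 0.3], [0, 0, 0.09, 0, 0, 0, 0.3], [0, 0, 0.12, 0, 0, 0, 0.3], [0, 0, 0.14, 0, 0, 0, 0.3]]

```text
time_s: 4.32
eef_pos: [0.5038, 0.1569, 0.2323]
eef_rot: [0.0, 0.734, 0.679, 0.001]
wrist_force: [0.5, 0.8, 0.3]
opening: 0.576
grasp_force: 64.4
```

```bash
cat > m3.py <<'E'
import sys; from m2 import *
E
cat > held.py <<'E'
from h import *
def held(tag):
    o=get_obs(); p=o["eef_pos"]; print("tcp",p.round(4),o["eef_rot"].round(3),"grip",o["grasp_force"])
    for n in ("scene","side"):
        c=camera(n); np.savez(f"{n}_{tag}.npz",**c); cv2.imwrite(f"pics/{n}_{tag}.png",c["pixels"][...,::-1]); W=world(c)
        hsv=cv2.cvtColor(c["pixels"],cv2.COLOR_RGB2HSV); H,S=hsv[...,0],hsv[...,1]
        m=(H<15)&(S>150)&(np.hypot(W[...,0]-p[0],W[...,1]-p[1])<.06)&(abs(W[...,2]-p[2])<.08); P=W[m]
        v,u=np.nonzero(m); print(n,m.sum(),'px',u.mean().round(),v.mean().round(),'min',P.min(0).round(4),'max',P.max(0).round(4),'z pct',np.percentile(P[:,2],[2,98]).round(4))
E
python3 -c "
from held import *; held('lift')
a=cv2.imread('pics/scene_lift.png')[110:230,270:400]; b=cv2.imread('pics/side_lift.png')[160:280,200:330]
cv2.imwrite('pics/crop_lift.png',cv2.resize(np.hstack([a,b]),None,fx=3,fy=3))"
```

```text
tcp [0.5038 0.1569 0.2323] [0.    0.734 0.679 0.001] grip 64.4490784406662
scene 301 px 342.0 160.0 min [0.4802 0.132  0.2029] max [0.5594 0.1815 0.2907] z pct [0.2042 0.2595]
side 423 px 263.0 213.0 min [0.4502 0.136  0.2021] max [0.5594 0.1867 0.3048] z pct [0.2054 0.2626]
```

View pics/crop_lift.png

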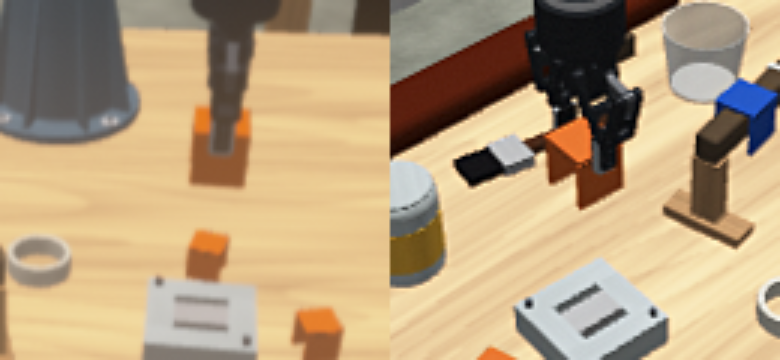

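The saddle is held upright, with its legs free at scene (342,160) and the mould empty.

Call:
carry_out:
  plan:
    - [[0.007, -0.037, 0, 0, 0, 0.05, 0.3], [0.014, -0.074, 0, 0, 0, 0.1, 0.3], [0.021, -0.111, 0, 0, 0, 0.15, 0.3], [0.028, -0.148, 0, 0, 0, 0.2, 0.3], [0.035, -0.185, 0, 0, 0, 0.248, 0.3]]

```text
time_s: 4.83
eef_pos: [0.5375, -0.0293, 0.2277]
eef_rot: [-0.002, 0.644, 0.765, -0.001]
wrist_force: [1.3, 1.0, -0.2]
opening: 0.571
grasp_force: 64.5
```

Call:
carry_out:
  plan:
    - [[0.007, -0.037, 0, 0, 0, 0, 0.3], [0.014, -0.074, 0, 0, 0, 0, 0.3], [0.021, -0.111, 0, 0, 0, 0, 0.3], [0.028, -0.148, 0, 0, 0, 0, 0.3], [0.034, -0.185, 0, 0, 0, 0, 0.3]]

```text
time_s: 5.25
eef_pos: [0.5718, -0.2143, 0.2274]
eef_rot: [-0.002, 0.645, 0.764, -0.0]
wrist_force: [0.6, 0.5, -0.7]
opening: 0.566
grasp_force: 64.4
```

Call:
carry_out:
  plan:
    - [[0.002, -0.02, -0.01, 0, 0, 0, 0.3], [0.002, -0.021, -0.02, 0, 0, 0, 0.3], [0.002, -0.021, -0.03, 0, 0, 0, 0.3], [0.002, -0.021, -0.04, 0, 0, 0, 0.3], [0.002, -0.021, -0.04, 0, 0, 0, 0.3]]

```text
time_s: 5.67
eef_pos: [0.573, -0.2316, 0.1854]
eef_rot: [-0.003, 0.644, 0.765, -0.0]
wrist_force: [-0.7, -0.6, -1.3]
opening: 0.569
grasp_force: 64.4
```

```bash
python3 -c "
from held import *; held('hov')
c=camera('wrist'); np.savez('w_hov.npz',**c)
a=cv2.imread('pics/scene_hov.png')[140:260,160:290]; b=cv2.imread('pics/side_hov.png')[110:230,270:400]
cv2.imwrite('pics/crop_hov.png',np.vstack([cv2.resize(np.hstack([a,b]),None,fx=3,fy=3)]))"
```

```text
tcp [ 0.573  -0.2316  0.1854] [-0.003  0.644  0.765 -0.   ] grip 64.44611817598343
scene 320 px 199.0 184.0 min [ 0.5468 -0.2554  0.1299] max [ 0.6039 -0.2013  0.2374] z pct [0.1557 0.212 ]
side 149 px 333.0 161.0 min [ 0.553  -0.2523  0.154 ] max [ 0.6071 -0.1986  0.2111] z pct [0.1563 0.2105]
```

View pics/crop_hov.png

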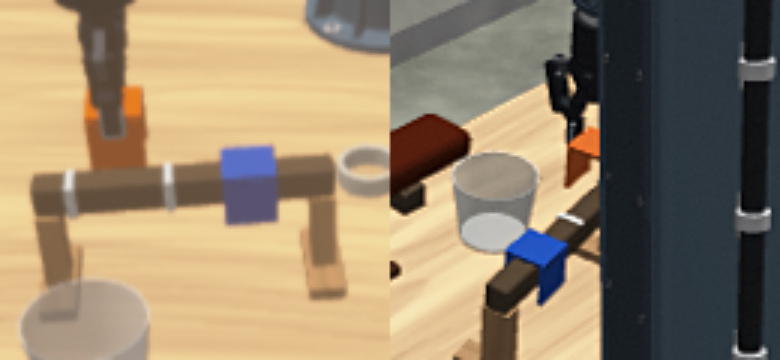

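Above the bay: the saddle at crop (117,130) stands over the bar between bands at (70,193) and (168,187). I'll check its cross-bar offset in the scene camera by comparing the near faces of the saddle and the bar, which should differ by 10 mm.

```bash
cat > rel.py <<'E'
from h import *
import sys
t=np.radians(9.8); ex=np.array([np.cos(t),np.sin(t)]); ey=np.array([-np.sin(t),np.cos(t)]); o=np.array([.5755,-.232])
c=dict(np.load(sys.argv[1])); W=world(c); hsv=cv2.cvtColor(c["pixels"],cv2.COLOR_RGB2HSV); H,S,V=[hsv[...,i].astype(int) for i in range(3)]
x=(W[...,:2]-o)@ex; y=(W[...,:2]-o)@ey; z=W[...,2]
def line(nm,m): 
    a=np.polyfit(y[m],x[m],1); print(nm,m.sum(),'x med',np.median(x[m]).round(4),'slope deg',np.degrees(a[0]).round(2),'y',np.percentile(y[m],[1,99]).round(4))
sad=(H<15)&(S>140)&(abs(x)<.04)&(abs(y)<.05)
zt=float(sys.argv[2])
line('saddle face',sad&(z>zt-.048)&(z<zt-.008)&(x>.01)); 
tp=sad&(abs(z-zt)<.006); print('top z',np.median(z[tp]).round(4)); line('saddle top',tp)
bar=(abs(x)<.03)&(S<160)&~((H>100)&(S>50))
for lo,hi in ((-.07,.07),(-.07,0),(0,.07)): line(f'bar face {lo,hi}',bar&(z>.101)&(z<.124)&(y>lo)&(y<hi)&(x>0))
for s in (-1,1): line('band',bar&(S<60)&(z>.101)&(z<.136)&(abs(y-.045*s)<.015))
line('bar top',bar&(abs(z-.132)<.003)&(abs(y)<.07))
E
python3 rel.py scene_hov.npz 0.211; python3 -c "
from h import *; o=get_obs();print(o['eef_pos'],o['eef_rot'],o['q'][0],o['dq'].round(3))"
```

```text
saddle face 186 x med 0.0218 slope deg 0.58 y [-0.0218  0.0268]
top z 0.2104
saddle top 90 x med 0.0079 slope deg -8.76 y [-0.0223  0.0256]
bar face (-0.07, 0.07) 331 x med 0.0147 slope deg -0.29 y [-0.0684  0.0686]
bar face (-0.07, 0) 169 x med 0.0149 slope deg -1.07 y [-0.0691 -0.001 ]
bar face (0, 0.07) 162 x med 0.0146 slope deg 0.67 y [0.0005 0.069 ]
band 60 x med 0.0156 slope deg 12.24 y [-0.0512 -0.0409]
band 59 x med 0.0152 slope deg 18.82 y [0.0387 0.0491]
bar top 323 x med 0.0043 slope deg 0.17 y [-0.0686  0.0676]
[ 0.57497181 -0.23290387  0.18938302] [-1.67406545e-04  6.44269890e-01  7.64798194e-01  5.83818547e-05] -0.5760041177256736 [-0.004 -0.012 -0.018 -0.001 -0.     0.   ]
```

Call:
carry_out:
  plan:
    - [[0.001, 0, -0.012, 0, 0, 0, 0.3], [0.001, 0, -0.024, 0, 0, 0, 0.3], [0.001, 0, -0.032, 0, 0, 0, 0.3], [0.001, 0, -0.04, 0, 0, 0, 0.3], [0.001, 0, -0.04, 0, 0, 0, 0.3]]

```text
time_s: 6.23
eef_pos: [0.5745, -0.2334, 0.1464]
eef_rot: [-0.002, 0.645, 0.764, -0.0]
wrist_force: [-0.7, 0.4, 0.1]
opening: 0.568
grasp_force: 64.5
```

Call:
carry_out:
  plan:
    - [[0, 0, -0.006, 0, 0, 0, 0.3], [0, 0, -0.012, 0, 0, 0, 0.3], [0, 0, -0.018, 0, 0, 0, 0.3], [0, 0, -0.024, 0, 0, 0, 0.3], [0, 0, -0.024, 0, 0, 0, 0.3]]

```text
time_s: 6.65
eef_pos: [0.5751, -0.2338, 0.1236]
eef_rot: [-0.001, 0.645, 0.764, -0.0]
wrist_force: [-0.3, 0.1, -0.9]
opening: 0.571
grasp_force: 64.5
```

```bash
python3 -c "
from held import *; camera('wrist'); camera('wrist'); held('low')
print(get_obs()['wrist_force'])"; python3 rel.py scene_low.npz 0.148
```

```text
tcp [ 0.5757 -0.2342  0.1249] [-0.     0.645  0.764 -0.   ] grip 64.4746720790863
scene 293 px 200.0 203.0 min [ 0.5505 -0.2614  0.0944] max [ 0.6323 -0.2043  0.1798] z pct [0.0962 0.1537]
side 93 px 333.0 173.0 min [ 0.56   -0.2555  0.1216] max [ 0.6101 -0.2035  0.1528] z pct [0.1225 0.1517]
[ 0.18908832 -0.03112049 -0.25313594]
saddle face 173 x med 0.0242 slope deg 0.07 y [-0.0256  0.0239]
top z 0.1495
saddle top 97 x med 0.0094 slope deg -5.29 y [-0.0243  0.0249]
bar face (-0.07, 0.07) 225 x med 0.0148 slope deg -0.39 y [-0.0691  0.0686]
bar face (-0.07, 0) 113 x med 0.0151 slope deg 4.04 y [-0.0693 -0.0096]
bar face (0, 0.07) 112 x med 0.0145 slope deg -4.56 y [0.0237 0.0688]
band 59 x med 0.0158 slope deg 8.7 y [-0.0506 -0.041 ]
band 59 x med 0.0147 slope deg 12.0 y [0.0388 0.0491]
bar top 215 x med 0.0047 slope deg 0.06 y [-0.069   0.0677]
```

The saddle is astride the bar, centred within about 1 mm, with no contact and roughly 12 mm still to go. I'll lower it gently and watch the force.

Call:
carry_out:
  plan:
    - [[0, 0, -0.002, 0, 0, 0, 0.3], [0, 0, -0.004, 0, 0, 0, 0.3], [0, 0, -0.006, 0, 0, 0, 0.3], [0, 0, -0.008, 0, 0, 0, 0.3], [0, 0, -0.01, 0, 0, 0, 0.3]]

```text
time_s: 7.27
eef_pos: [0.5758, -0.2342, 0.115]
eef_rot: [-0.0, 0.645, 0.764, -0.0]
wrist_force: [-0.1, -0.5, 0.4]
opening: 0.571
grasp_force: 64.5
```

Call:
carry_out:
  plan:
    - [[0, 0, -0.001, 0, 0, 0, 0.3], [0, 0, -0.002, 0, 0, 0, 0.3], [0, 0, -0.002, 0, 0, 0, 0.3], [0, 0, -0.002, 0, 0, 0, 0.3], [0, 0, -0.002, 0, 0, 0, 0.3]]

```text
time_s: 7.68
eef_pos: [0.5759, -0.2343, 0.1135]
eef_rot: [0.0, 0.645, 0.764, 0.0]
wrist_force: [-2.0, 1.4, 3.6]
opening: 0.57
grasp_force: 64.6
```

Call:
carry_out:
  plan:
    - [[0, 0, -0.001, 0, 0, 0, 0.3], [0, 0, -0.001, 0, 0, 0, 0.3], [0, 0, -0.001, 0, 0, 0, 0.3], [0, 0, -0.001, 0, 0, 0, 0.3], [0, 0, -0.001, 0, 0, 0, 0.3]]

```text
time_s: 8.1
eef_pos: [0.5761, -0.2344, 0.1135]
eef_rot: [0.0, 0.645, 0.764, 0.0]
wrist_force: [-3.0, 2.0, 8.3]
opening: 0.574
grasp_force: 65.3
```

```bash
python3 -c "
from held import *; held('seat')
print(get_obs()['wrist_force'])"; python3 rel.py scene_seat.npz 0.138
```

```text
tcp [ 0.5761 -0.2344  0.1135] [0.    0.645 0.764 0.   ] grip 65.31612753868103
scene 289 px 200.0 206.0 min [ 0.5504 -0.2572  0.0837] max [ 0.6278 -0.2042  0.1723] z pct [0.0846 0.1437]
side 78 px 333.0 175.0 min [ 0.5618 -0.2511  0.1207] max [ 0.602  -0.2026  0.1383] z pct [0.1245 0.1381]
[-3.17142145  1.76924429  7.95204186]
saddle face 164 x med 0.0245 slope deg 2.21 y [-0.0269  0.0229]
top z 0.138
saddle top 99 x med 0.0083 slope deg -10.15 y [-0.0252  0.024 ]
bar face (-0.07, 0.07) 238 x med 0.015 slope deg -0.43 y [-0.0687  0.0686]
bar face (-0.07, 0) 118 x med 0.0153 slope deg 7.44 y [-0.0693 -0.0021]
bar face (0, 0.07) 120 x med 0.0146 slope deg -8.13 y [0.0027 0.0689]
band 59 x med 0.0151 slope deg 10.2 y [-0.0513 -0.0411]
band 56 x med 0.0148 slope deg 3.3 y [0.0388 0.0492]
bar top 216 x med 0.0054 slope deg 0.25 y [-0.0686  0.0675]
```

It is seated: contact force is 8 N and the top reads 0.138, the same as the blue saddle in this camera. Releasing.

Call:
carry_out:
  plan:
    - [[0, 0, 0, 0, 0, 0, 0.6], [0, 0, 0, 0, 0, 0, 0.7], [0, 0, 0, 0, 0, 0, 0.8], [0, 0, 0, 0, 0, 0, 0.9], [0, 0, 0, 0, 0, 0, 1]]

```text
time_s: 8.62
eef_pos: [0.5758, -0.2342, 0.112]
eef_rot: [-0.0, 0.645, 0.764, -0.0]
wrist_force: [-1.1, 0.3, 0.1]
opening: 0.998
grasp_force: 0.0
```

Call:
carry_out:
  plan:
    - [[0, 0, 0, 0, 0, 0, 1], [0, 0, 0.005, 0, 0, 0, 1], [0, 0, 0.015, 0, 0, 0, 1], [0, 0, 0.025, 0, 0, 0, 1], [0, 0, 0.04, 0, 0, 0, 1]]

```text
time_s: 9.03
eef_pos: [0.5756, -0.2341, 0.1529]
eef_rot: [-0.0, 0.645, 0.764, -0.0]
wrist_force: [-1.1, 0.2, 0.3]
opening: 1.002
grasp_force: 0.0
```

Call:
carry_out:
  plan:
    - [[0, 0, 0.02, 0, 0, 0, 1], [0, 0, 0.04, 0, 0, 0, 1], [0, 0, 0.06, 0, 0, 0, 1], [0, 0, 0.08, 0, 0, 0, 1], [0, 0, 0.08, 0, 0, 0, 1]]

```text
time_s: 9.45
eef_pos: [0.5783, -0.2357, 0.2391]
eef_rot: [0.005, 0.645, 0.764, 0.001]
wrist_force: [-0.6, -1.1, 1.1]
opening: 1.001
grasp_force: 0.0
```

```bash
python3 -c "
from held import *
for i in range(4): c=camera('scene')
np.savez('scene_end.npz',**c); print(get_obs()['wrist_force'],get_obs()['grasp_force'],get_obs()['dq'].max())
cv2.imwrite('pics/end.png',cv2.resize(c['pixels'][130:260,150:300,::-1],None,fx=4,fy=4))"; python3 rel.py scene_end.npz 0.138
```

```text
[ 0.16565586 -1.119369   -0.62535912] 0.0 0.013958895333870746
saddle face 212 x med 0.0248 slope deg 2.21 y [-0.0256  0.0224]
top z 0.1382
saddle top 210 x med 0.007 slope deg 0.89 y [-0.0248  0.024 ]
bar face (-0.07, 0.07) 219 x med 0.015 slope deg -0.42 y [-0.0691  0.0688]
bar face (-0.07, 0) 108 x med 0.0154 slope deg 0.83 y [-0.0692 -0.0272]
bar face (0, 0.07) 111 x med 0.0148 slope deg -4.15 y [0.024  0.0691]
band 59 x med 0.0156 slope deg 15.32 y [-0.0508 -0.0405]
band 58 x med 0.0146 slope deg 19.58 y [0.039  0.0491]
bar top 208 x med 0.0042 slope deg -0.11 y [-0.0692  0.0676]
```

View pics/end.png

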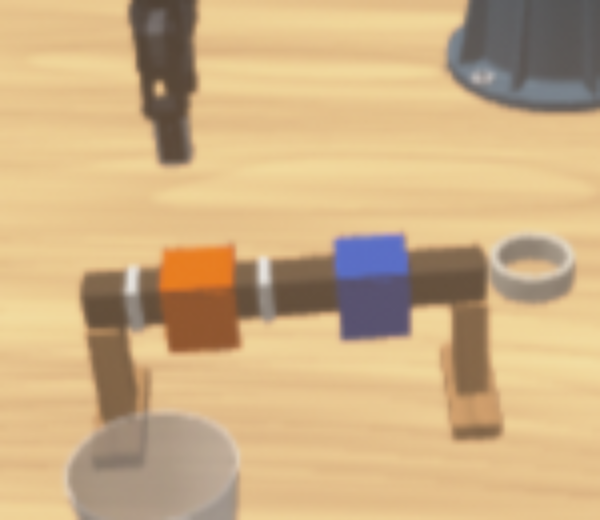

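The orange saddle at (200,298) sits astride the bar, between and clear of the bands at (135,297) and (265,288). The gripper is clear and blue is unmoved.

```bash
python3 -c "
from bench import hand_in; print(hand_in())"
```

```text
the job is handed in; nothing more can be done
None
```

The orange saddle hangs seated and released on the padded bar, centred to about 1 mm between the white bands, with the blue saddle where it was; the job is handed in at about 10 s of the 42 s allowed, and hand-in gave no verdict.

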